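# Open a topping pan for service

### The arm

A 6-joint arm with a two-finger parallel gripper is mounted at the origin on the work surface. World frame = base frame: x ahead of the robot, y to its left, z up, the work surface at z = 0. Lengths are in m, angles in rad, forces in N, time in s.
With the tool pointing down it reaches from about 0.325 to 1 m from the base axis. Payload 5.1 kg.
Tool frame: the origin (TCP) lies midway between the tips of the shut fingers; the grasp point (between the pads) lies 19 mm behind it (manip.pinch_z is the distance from the TCP to the grasp point, in m); z points along the fingers, y is the line along which they close (so a half turn about z gives the same grasp; the last joint's range is limited). The gripper opens to 85 mm and grips with 20 to 120 N. Pads are 22 mm wide; open, the fingers measure 114 mm over their backs; the gripper's body (76 mm by 85 mm) begins 54 mm behind the grasp point. The pads swing forward as they close: fully open they stand 13 mm farther back than shut.
Start: joints at [-1.208, 0.124, 1.65, -0, 1.367, -0.083], TCP at [0.28, -0.586, 0.206] pointing down, gripper open.
Joint ranges: [-2.61, 2.61], [-1.02, 2.33], [0.03, 2.71], [-1.35, 4.49], [0.32, 2.68], [-2.91, 2.91]. Speed limits (rad/s): [2.57, 2.57, 3.14, 3.14, 3.14, 3.14].

### API

Orientations are given as a 3x3 rotation matrix whose columns are the frame's x, y, z axes.
In Python, from station import manip, read_camera, calibration, trace, landmark_of gives the robot as it stands.
- The arm moves only by the tool arm_command, never from a script. Its argument "commands" is a list of rows, each a list of 5 numbers: the finger opening in m, from 0 to 0.0854, then the shift along the tool's x, y, z in m, then the turn about the tool's z in rad. A call has 1 to 20 rows; each row shifts and turns the commanded pose from where the row before left it, along the tool's axes as they then stand; what a row does not reach is not made up. A row lasts 1/8 s, in which the tool goes at most 62.5 mm and 10.7 degrees, less where a joint would pass 70% of its speed; a pose out of reach is approached as far as the arm can. A call with a gripper value outside its range is refused whole. The fingers move at their own pace and stop on an object; "force" is the grip in N (left out, the last holds). Time passes only in rows, so rows that do not move let the fingers close. It gives the time, the measured TCP pose, the force, the opening and the grip force at its end, in the units of the state.
- manip.get_state(): the state, without advancing time (a new reading comes with each control period).
- read_camera(name): name is "scene" or "top" or "wrist"; returns the picture (480x640x3 uint8, red, green, blue); there is no depth.
- calibration(name): a dict with "intrinsics" (3x3 intrinsics, pixels), "k1" (the pictures are not rectified: a ray, as slopes to the right and down, at radius r is drawn at 1 + k1 r^2 times it, then the intrinsics apply), "R" (3x3) and "t" (3): a world point X has camera coordinates R X + t. Camera axes: x right, y down, z forward; pixel columns grow to the right and rows downward; lengths in m; the calibration is good to about 2 mm. A picture is of the moment at which its call begins: read the wrist's pose just before it. calibration takes no time and is no camera call; for the wrist camera it gives the pose at the moment of the call.
- manip.sign_off(): hands the job in; it is judged then, once.
Trained networks look in the newest picture that a camera, given by its name, has taken for a name from the list of things; names that differ only in an ending like _2 or _b are one class to them, and where a whole thing is asked for, a point or a joint stands for the part that bears it (a point fixed in the world has none). Each returns a list of dicts, best first, with "conf" (0 to 1); they miss things now and then, are a little off and sometimes report something else, mostly with a low value. They report only what shows in the picture. A call takes as long as a camera call. They do not tell look-alikes from the thing itself.
- trace(camera, query): "mask" (480x640 bool, what is visible of it).
- landmark_of(camera, query): "centre" ([x, y, z] in m, in world coordinates, good to about 4 mm: a listed point, or the origin of a listed thing).
The state is a dict: "time_s": time; "joint_positions": joint angles; "qd": joint speeds; "joint_torque": joint torques, N m; "tcp_pos": TCP position; "ee_rot": TCP orientation; "contact_force": force on the tool from outside, world axes, zero at the start; "torque": the same for the moment, N m; "gripper_width": opening from 0.0 (shut) to 1.0 (fully open); "grasp_force": force on a finger pad.
Only numpy, scipy, OpenCV 4.12 (cv2) and the standard library are available. Lean on these libraries where they do the work, as an engineer would, in place of code of your own. Each camera call takes 0.05 s, during which the arm holds its last target. There are 200 camera calls.

### The job

Get the long pan with the two-part hinged cover ready for plating: slide the tin that stands in front of it along the counter to whichever side has room, until no part of it is in front of that pan, then flip the cover's front flap up and right over backwards so that it lies open on the rear half by its own weight. Use fingertips only, with light pushes: do not grip or lift the tin or the flap, keep the tin upright, and leave everything else, including the small pan's cover, where it is.

Things in the scene. Friction and masses are not known exactly. Their poses are not given: they have to be found in the camera images.
- station: Low stainless topping station fixed on the counter: a box 350 mm deep (x) by 600 mm wide (y) by 100 mm high, origin under its centre on the counter, -x is its front, facing the robot. Three columns of pans hang side by side in it, 178 mm apart, in changing order.
- hinged_pan: The target: steel pan 325 mm (x) by 176 mm (y), one of the three columns, with a flat steel two-part cover: the rear part is fixed, the front part (the flap) is hinged. Fixed. Origin at the centre of the pan on the station's top deck, 100 mm above the counter; x points away from the station's front, y to its left seen from the front, z up. The station's front face is at x = -175 mm in this frame.
- flap_hinge (a point): Middle of the flap's hinge line, which runs along the pan's y; it is at x = -60, y = 0, z = +10 mm in the pan's frame.
- flap_lip (a point): Middle of the flap's front edge; moves with the flap. Shut, it is at x = -200, y = 0, z = +8 mm in the pan's frame: 140 mm in front of the hinge line, 108 mm above the counter. The front 34 mm of the flap is a pull lip 110 mm wide with an 8 mm rolled edge; it sticks out 25 mm beyond the station's front face, free underneath, so fingertips can get under it from the front.
- flap (a joint): Angle of the flap, rad: 0 shut (flat), about 1.57 upright, 3.1 lying back on the rear half. A flat steel plate 166 mm wide and 4 mm thick, smooth below, its underside 104 mm above the counter when shut. About 0.22 kg; no spring, little friction: it falls shut before about 1.6 and falls open beyond. It takes about 1 to 2 N at the lip.
- tin: Closed food tin, upright cylinder 68 mm in diameter and 85 mm high, bare steel with a plain paper band, 0.25 to 0.5 kg, standing on the counter in front of the hinged pan, its axis about 60 to 85 mm in front of the pan's lip. Origin at the centre of its underside. Pushed low it slides without tipping.
- squeeze_bottle: White squeeze bottle, 56 mm in diameter and 199 mm high, standing on the counter in front of the open pan's column. Origin at the centre of its underside. Leave it.
- open_pan: Pan 325 by 176 mm without a cover, with lidded portion pots and tongs in it: another of the three columns. Fixed. Origin and axes as for the hinged pan.
- small_pans: The third column: two 162 by 176 mm pans, one behind the other, the front one covered, the rear one open with portion pots. Fixed. Origin and axes as for the hinged pan.
- front_cover: Loose lift-off cover with a knob on the front small pan, 150 by 164 by 4 mm, knob up to 26 mm high. Origin at the centre of its underside. Leave it.
- jar: Glass jar, 80 mm in diameter and 120 mm high, loose on the counter at the left. Origin at the centre of its underside. Leave it.
- bowl: Steel bowl, 150 mm across and 60 mm high, loose on the counter at the right. Origin under its centre. Leave it.
- beaker: Open steel beaker, 80 mm across and 100 mm high, loose on the counter beyond the right end of the station. Origin under its centre. Leave it.
Things that resemble listed ones, but are neither listed nor needed, are in the scene too. Leave any brown look-alike of the tin alone.

How it is judged:
On the way, in this order (a step that is already met when the one before it is completed fails the run):
1. the tin stands clear to one side of the hinged pan's frontage while the flap is still shut ((y of tin in the frame of hinged_pan above 0.122 m or y of tin in the frame of hinged_pan below -0.122 m) and value of joint flap below 0.3 rad), for 0.2 s.
2. the flap has gone right over and lies back (value of joint flap above 2.9 rad), for 0.2 s.
At the end, for the whole second after the job is handed in: The flap lies back open (joint above 2.9 rad) and at rest; the tin stands upright on the counter, at rest, its axis more than 122 mm to the left or right of the hinged pan's centre line (so no part of it is in front of the pan) (value of joint flap above 2.9 rad and velocity of joint flap between -0.1 and 0.1 rad/s and (y of tin in the frame of hinged_pan above 0.122 m or y of tin in the frame of hinged_pan below -0.122 m) and angle between tin's own z axis and vertical below 0.1 rad and height (world z) of tin below 0.006 m and linear speed of tin below 0.02 m/s); the robot touches nothing.
It fails at once if the tin is lifted off the counter (height (world z) of tin above 0.02 m).
It fails at once if the tin is tipped (angle between tin's own z axis and vertical above 0.45 rad).
It fails at once if the tin is gripped or shoved hard (more than 20 N) (contact force between the fingers and tin above 20 N).
It fails at once if the hinged pan or its flap is gripped or forced (more than 20 N) (contact force between the fingers and hinged_pan above 20 N).
It fails at once if a bystander (bottle, jar, bowl, beaker or one of the small pans' covers) is moved more than 20 mm (distance of any of squeeze_bottle, front_cover, jar, bowl, beaker from where it was at the start of the episode above 0.02 m).
It also fails if it takes over 59 s, if anything falls off the work surface, if the arm or the gripper's body presses on something with over 40 N, if the wrist force passes 120 N, or if a joint passes its speed limit or range.

## Working session

There is one attempt and no reset: what is moved stays moved. The work goes in short steps, Python scripts to look and compute and a tool call to move; the robot and the scene stay as the last step left them, time stands still between calls to the robot, and variables do not carry over. Pictures are saved under pics/ and viewed, at most 10 in all, crops included, and the job is handed in when it is done.

Besides the shell and the picture viewer there is one more tool, called after "Request:" in YAML: its name, and indented under it one key for each argument. arm_command: Moves the arm, as the interface text tells. Its arguments: {"type":"object","properties":{"commands":{"type":"array"},"force":{"type":"number"}},"required":["commands"]}

```bash
mkdir -p pics; ls; python3 - <<'E'
from station import *
import cv2
s=manip.get_state(); print(s["time_s"],s["tcp_pos"],s["ee_rot"])
for c in ["scene","top"]:
    im=read_camera(c); cv2.imwrite(f"pics/{c}0.png",im[:,:,::-1])
    for q in ["hinged_pan","flap_lip","flap_hinge","tin","squeeze_bottle","station","open_pan","small_pans","front_cover","jar","bowl","beaker"]:
        try: print(c,q,[(r["conf"].__round__(2),[round(float(v),3) for v in r["centre"]]) for r in landmark_of(c,q)][:3])
        except Exception as e: print(c,q,e)
print(manip.get_state()["time_s"])
E
```

```text
pics
0.0 [ 0.28000419 -0.58586903  0.20444872] [[ 9.02254758e-01  4.31202737e-01 -7.42147128e-04]
 [ 4.31203341e-01 -9.02252668e-01  1.94988143e-03]
 [ 1.71189982e-04 -2.07930612e-03 -9.99997824e-01]]
scene hinged_pan [(0.91, [0.734, -0.018, 0.105])]
scene flap_lip [(0.9, [0.532, -0.028, 0.105])]
scene flap_hinge [(0.83, [0.665, -0.021, 0.108])]
scene tin [(0.88, [0.464, -0.035, 0.002]), (0.64, [0.347, -0.122, 0.0]), (0.64, [0.379, 0.076, 0.006])]
scene squeeze_bottle [(0.93, [0.48, 0.152, -0.0])]
scene station []
scene open_pan [(0.72, [0.718, 0.159, 0.101]), (0.53, [0.512, 0.474, 0.004])]
scene small_pans [(0.7, [0.739, -0.198, 0.094]), (0.15, [0.735, -0.02, 0.104])]
scene front_cover [(0.58, [0.652, -0.204, 0.104]), (0.35, [0.562, -0.46, -0.003])]
scene jar [(0.64, [0.509, 0.472, 0.001]), (0.29, [0.666, -0.022, 0.108])]
scene bowl [(0.57, [0.451, -0.629, -0.007])]
scene beaker [(0.94, [0.563, -0.463, -0.004]), (0.25, [0.732, -0.02, 0.105]), (0.17, [0.48, 0.153, -0.002])]
top hinged_pan [(0.83, [0.726, -0.019, 0.097])]
top flap_lip [(0.62, [0.527, -0.028, 0.116])]
top flap_hinge [(0.57, [0.669, -0.022, 0.111]), (0.3, [0.446, -0.632, -0.003])]
top tin [(0.89, [0.463, -0.032, -0.001]), (0.69, [0.343, -0.124, -0.002]), (0.65, [0.381, 0.072, -0.002])]
top squeeze_bottle [(0.62, [0.483, 0.149, -0.002])]
top station [(0.47, [0.465, -0.032, -0.001])]
top open_pan [(0.8, [0.717, 0.158, 0.1])]
top small_pans []
top front_cover [(0.88, [0.657, -0.204, 0.107])]
top jar [(0.86, [0.511, 0.475, 0.002])]
top bowl [(0.94, [0.445, -0.632, 0.001]), (0.6, [0.478, 0.15, 0.002])]
top beaker [(0.94, [0.572, -0.456, -0.004])]
1.3
```

View pics/scene0.png

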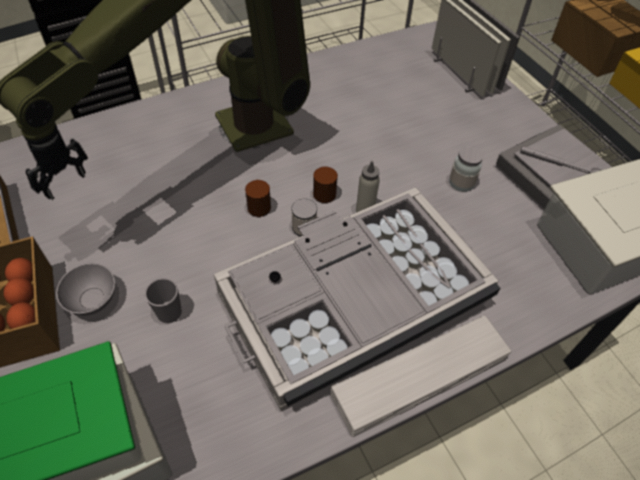

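View pics/top0.png

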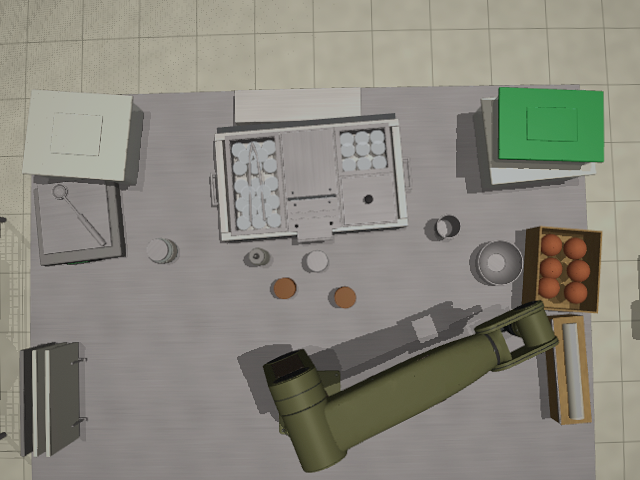

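The silver tin is at scene pixel (304,212). The brown look-alikes at (258,198) and (325,184) stay untouched. The bottle stands to its left (369,185), so the free side is the right (world -y). I'll check the choice in one crop while turning the tool and moving above the start point.

```bash
python3 - <<'E'
import cv2
im=cv2.imread("pics/scene0.png")[150:270,220:420]
cv2.imwrite("pics/crop.png",cv2.resize(im,None,fx=4,fy=4,interpolation=cv2.INTER_CUBIC))
E
```

```text
(no output)
```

View pics/crop.png

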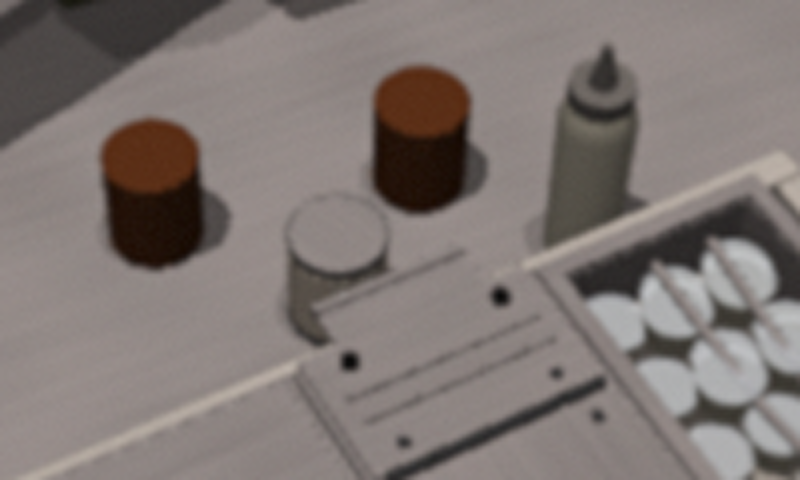

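Request:
arm_command:
  commands:
    - [0.04, 0, 0, -0.01, -0.17]
    - [0.04, 0, 0, -0.01, -0.17]
    - [0.04, 0, 0, 0, -0.17]
    - [0.04, 0, 0, 0, -0.17]
    - [0.04, 0, 0, 0, -0.17]
    - [0.04, 0, 0, 0, -0.17]
    - [0.04, 0, 0, 0, -0.165]
    - [0.04, 0, 0, 0, 0]
  force: 20

```text
time_s: 2.3
tcp_pos: [0.2802, -0.5865, 0.2257]
ee_rot: [[-0.058, 0.998, 0.0], [0.998, 0.058, 0.0], [0.0, 0.0, -1.0]]
contact_force: [-0.3, 0.4, 0.8]
gripper_width: 0.468
grasp_force: 0.0
```

The crop shows the bare-steel tin at (337,265), standing directly in front of the flap lip. The two brown ones stand further forward.

Request:
arm_command:
  commands:
    - [0.04, 0.0505, 0.018, 0, 0]
    - [0.04, 0.0505, 0.018, 0, 0]
    - [0.04, 0.0505, 0.018, 0, 0]
    - [0.04, 0.0505, 0.018, 0, 0]
    - [0.04, 0.0505, 0.018, 0, 0]
    - [0.04, 0.0505, 0.018, 0, 0]
    - [0.04, 0.0505, 0.018, 0, 0]
    - [0.04, 0.0505, 0.018, 0, 0]
    - [0.04, 0.0505, 0.018, 0, 0]
    - [0.04, 0.0505, 0.018, 0, 0]
    - [0.04, 0.0505, 0.018, 0, 0]
    - [0.04, 0.0505, 0.018, 0, 0]
    - [0.04, 0, 0, 0, 0]
    - [0.04, 0, 0, 0, 0]

```text
time_s: 4.05
tcp_pos: [0.4594, 0.0313, 0.2257]
ee_rot: [[-0.059, 0.998, -0.0], [0.998, 0.059, -0.0], [-0.0, -0.0, -1.0]]
contact_force: [-0.6, -0.2, -0.3]
gripper_width: 0.468
grasp_force: 0.0
```

Request:
arm_command:
  commands:
    - [0.04, 0, 0, 0.05, 0]
    - [0.04, 0, 0, 0.05, 0]
    - [0.04, 0, 0, 0.05, 0]
    - [0.04, 0, 0, 0.03, 0]
    - [0.04, 0, 0, 0.02, 0]
    - [0.04, 0, 0, 0, 0]
    - [0.04, -0.006, 0, 0, 0]
    - [0.04, -0.006, 0, 0, 0]
    - [0.04, -0.006, 0, 0, 0]
    - [0.04, -0.004, 0, 0, 0]
    - [0.04, -0.004, 0, 0, 0]
    - [0.04, -0.004, 0, 0, 0]

```text
time_s: 5.55
tcp_pos: [0.4621, 0.0017, 0.0262]
ee_rot: [[-0.06, 0.998, 0.002], [0.998, 0.06, 0.001], [0.001, 0.002, -1.0]]
contact_force: [1.8, 3.5, 1.8]
gripper_width: 0.469
grasp_force: 1.8
```

Request:
arm_command:
  commands:
    - [0.04, -0.006, 0, 0, 0]
    - [0.04, -0.008, 0, 0, 0]
    - [0.04, -0.008, 0, 0, 0]
    - [0.04, -0.008, 0, 0, 0]
    - [0.04, -0.008, 0, 0, 0]
    - [0.04, -0.008, 0, 0, 0]
    - [0.04, -0.008, 0, 0, 0]
    - [0.04, -0.008, 0, 0, 0]
    - [0.04, -0.008, 0, 0, 0]
    - [0.04, -0.008, 0, 0, 0]
    - [0.04, -0.008, 0, 0, 0]
    - [0.04, -0.008, 0, 0, 0]
    - [0.04, -0.008, 0, 0, 0]
    - [0.04, -0.008, 0, 0, 0]
    - [0.04, -0.008, 0, 0, 0]
    - [0.04, -0.008, 0, 0, 0]
    - [0.04, -0.008, 0, 0, 0]
    - [0.04, -0.008, 0, 0, 0]
    - [0.04, -0.006, 0, 0, 0]
    - [0.04, -0.003, 0, 0, 0]

```text
time_s: 8.05
tcp_pos: [0.4702, -0.1488, 0.0261]
ee_rot: [[-0.059, 0.998, -0.001], [0.998, 0.059, 0.002], [0.002, -0.001, -1.0]]
contact_force: [-0.4, 5.6, 6.1]
gripper_width: 0.47
grasp_force: 3.5
```

```bash
cat > h.py <<'E'
from station import *
import numpy as np, cv2
def show(qs,cams=("scene","top"),tag=None):
    for c in cams:
        im=read_camera(c)
        if tag: cv2.imwrite(f"pics/{c}_{tag}.png",im[:,:,::-1])
        for q in qs: print(c,q,[(round(float(r["conf"]),2),np.round(r["centre"],3).tolist()) for r in landmark_of(c,q)][:3])
E
python3 -c "
from h import *
show(['tin','flap_lip'],tag='1')"
```

```text
scene tin [(0.74, [0.38, 0.073, 0.003]), (0.7, [0.471, -0.188, -0.0]), (0.67, [0.346, -0.124, 0.0])]
scene flap_lip []
top tin [(0.67, [0.381, 0.076, 0.001])]
top flap_lip [(0.72, [0.529, -0.03, 0.111])]
```

Request:
arm_command:
  commands:
    - [0.04, 0.01, 0, 0, 0]
    - [0.04, 0.015, 0, 0, 0]
    - [0.04, 0.01, 0, -0.035, 0]
    - [0.04, 0.02, 0, -0.04, 0]
    - [0.04, 0.03, 0, 0, 0]
    - [0.04, 0.029, 0, 0, 0]
    - [0.04, 0, 0, 0, 0.175]
    - [0.04, 0, 0, 0, 0.175]
    - [0.04, 0, 0, 0, 0.175]
    - [0.04, 0, 0, 0, 0.175]
    - [0.04, 0, 0, 0, 0.175]
    - [0.04, 0, 0, 0, 0.175]
    - [0.04, 0, 0, 0, 0.175]
    - [0.04, 0, 0, 0, 0.175]
    - [0.04, 0, 0, 0, 0.171]
    - [0.04, 0, 0, 0, 0]

```text
time_s: 10.35
tcp_pos: [0.463, -0.035, 0.1002]
ee_rot: [[0.998, 0.062, -0.001], [0.062, -0.998, -0.0], [-0.001, 0.0, -1.0]]
contact_force: [-0.4, 0.0, -0.1]
gripper_width: 0.47
grasp_force: 0.0
```

```bash
python3 -c "
from h import *
show(['tin','flap_lip','flap_hinge'],cams=('scene','top','wrist'),tag='2')
s=manip.get_state();print(s['contact_force'],s['joint_positions'])
a=cv2.imread('pics/scene_2.png')[130:330,200:440];b=cv2.imread('pics/wrist_2.png')
cv2.imwrite('pics/m2.png',np.hstack([cv2.resize(a,(400,333)),cv2.resize(b,(400,333))]))"
```

```text
scene tin [(0.96, [0.345, -0.124, 0.004]), (0.83, [0.474, -0.186, 0.0]), (0.78, [0.376, 0.075, 0.003])]
scene flap_lip [(0.77, [0.535, -0.03, 0.109])]
scene flap_hinge [(0.91, [0.668, -0.022, 0.108]), (0.34, [0.473, -0.186, 0.0])]
top tin [(0.84, [0.472, -0.183, -0.002]), (0.75, [0.344, -0.121, -0.002]), (0.64, [0.38, 0.071, -0.0])]
top flap_lip [(0.98, [0.529, -0.03, 0.112]), (0.63, [0.737, -0.196, 0.099])]
top flap_hinge [(0.9, [0.668, -0.024, 0.109])]
wrist tin [(0.97, [0.471, -0.188, 0.003]), (0.87, [0.381, 0.071, 0.002])]
wrist flap_lip [(0.93, [0.526, -0.029, 0.108])]
wrist flap_hinge []
[1.32884475 0.30558773 0.35466384] [-1.92067620e-01 -2.07343196e-01  2.15326148e+00  2.94762719e-05
  1.19566209e+00  1.31880751e+00]
```

View pics/m2.png

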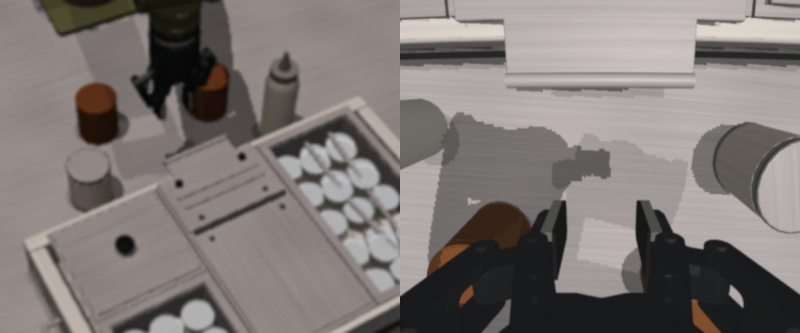

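Request:
arm_command:
  commands:
    - [0.04, 0.02, 0, 0.02, 0]
    - [0.04, 0.015, 0, 0, 0]
    - [0.04, 0.01, 0, 0, 0]
    - [0.04, 0.003, 0, 0, 0]
    - [0.04, 0.002, 0, 0, 0]
    - [0.04, 0.001, 0, 0, 0]
    - [0.04, 0, 0, 0, 0]

```text
time_s: 11.82
tcp_pos: [0.5143, -0.0325, 0.0808]
ee_rot: [[0.998, 0.06, 0.0], [0.06, -0.998, -0.0], [0.0, 0.0, -1.0]]
contact_force: [-0.2, 1.0, 0.2]
gripper_width: 0.465
grasp_force: 0.0
```

Request:
arm_command:
  commands:
    - [0.04, 0.002, 0, 0, 0]
    - [0.04, 0.001, 0, 0, 0]
    - [0.04, 0, 0, 0, 0]

```text
time_s: 12.2
tcp_pos: [0.5175, -0.0323, 0.0807]
ee_rot: [[0.998, 0.06, -0.0], [0.06, -0.998, 0.0], [-0.0, -0.0, -1.0]]
contact_force: [-0.0, 0.2, -0.5]
gripper_width: 0.468
grasp_force: 0.0
```

Request:
arm_command:
  commands:
    - [0.04, 0.001, 0, 0, 0]
    - [0.04, 0.001, 0, 0, 0]
    - [0.04, 0, 0, 0, 0]

```text
time_s: 12.58
tcp_pos: [0.5187, -0.0322, 0.0806]
ee_rot: [[0.998, 0.06, -0.002], [0.06, -0.998, -0.0], [-0.002, -0.0, -1.0]]
contact_force: [-4.0, -0.7, 1.9]
gripper_width: 0.465
grasp_force: 2.1
```

Request:
arm_command:
  commands:
    - [0.04, 0.0005, 0, 0, 0]
    - [0.04, 0, 0, -0.002, 0]
    - [0.04, 0, 0, -0.002, 0]
    - [0.04, 0.0001, 0, -0.002, 0]

```text
time_s: 13.08
tcp_pos: [0.5206, -0.0321, 0.0872]
ee_rot: [[0.998, 0.06, 0.001], [0.06, -0.998, -0.0], [0.001, 0.0, -1.0]]
contact_force: [0.3, 0.4, 0.4]
gripper_width: 0.473
grasp_force: 0.0
```

```bash
python3 -c "
from h import *
show(['flap_lip'],cams=('scene','wrist'))"
```

```text
scene flap_lip [(0.95, [0.532, -0.033, 0.108])]
wrist flap_lip [(0.7, [0.525, -0.031, 0.11])]
```

```bash
python3 -c "
from h import *
show(['flap_lip'],cams=('scene','wrist'),tag='3')
s=manip.get_state();print(s['contact_force'],s['tcp_pos'])
a=cv2.imread('pics/scene_3.png')[170:290,240:400];b=cv2.imread('pics/wrist_3.png')
cv2.imwrite('pics/m3.png',np.hstack([cv2.resize(a,(400,300),interpolation=2),cv2.resize(b,(400,300))]))"
```

```text
scene flap_lip [(0.78, [0.531, -0.029, 0.107])]
wrist flap_lip [(0.6, [0.528, -0.031, 0.108])]
[ 0.36095569 -0.2327775  -0.28866756] [ 0.51998465 -0.03210266  0.08662864]
```

View pics/m3.png

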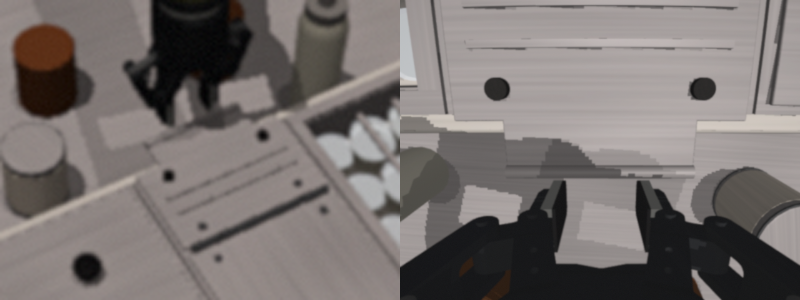

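Request:
arm_command:
  commands:
    - [0.04, 0.001, 0, 0.004, 0]
    - [0.04, 0, 0, 0, 0]

```text
time_s: 13.72
tcp_pos: [0.5213, -0.0321, 0.0832]
ee_rot: [[0.998, 0.06, 0.0], [0.06, -0.998, -0.0], [0.0, 0.0, -1.0]]
contact_force: [-0.9, 0.0, 4.3]
gripper_width: 0.466
grasp_force: 1.6
```

Request:
arm_command:
  commands:
    - [0.04, 0.001, 0, 0, 0]
    - [0.04, 0, 0, 0, 0]

```text
time_s: 13.98
tcp_pos: [0.5214, -0.0321, 0.0831]
ee_rot: [[0.998, 0.06, -0.002], [0.06, -0.998, -0.0], [-0.002, 0.0, -1.0]]
contact_force: [-4.6, 0.0, 6.7]
gripper_width: 0.469
grasp_force: 4.0
```

Upward force on the tool means a wider part of the finger above the pad is sitting on the rolled edge. I'll back off, go higher and press with the pads themselves.

Request:
arm_command:
  commands:
    - [0.04, -0.004, 0, 0, 0]
    - [0.01, 0, 0, -0.01, 0]
    - [0.01, 0, 0, 0, 0]
    - [0.01, 0, 0, 0, 0]
    - [0.01, 0.002, 0, 0, 0]
    - [0.01, 0.001, 0, 0, 0]
    - [0.01, 0, 0, 0, 0]

```text
time_s: 14.85
tcp_pos: [0.521, -0.032, 0.0926]
ee_rot: [[0.998, 0.06, -0.0], [0.06, -0.998, 0.0], [-0.0, -0.0, -1.0]]
contact_force: [-0.1, 0.1, -1.0]
gripper_width: 0.115
grasp_force: 0.0
```

Request:
arm_command:
  commands:
    - [0.01, 0.001, 0, 0, 0]
    - [0.01, 0, 0, 0, 0]

```text
time_s: 15.1
tcp_pos: [0.5221, -0.032, 0.0927]
ee_rot: [[0.998, 0.06, -0.0], [0.06, -0.998, -0.0], [-0.0, 0.0, -1.0]]
contact_force: [-0.9, 0.4, -0.1]
gripper_width: 0.118
grasp_force: 0.0
```

Request:
arm_command:
  commands:
    - [0.01, 0.001, 0, 0, 0]
    - [0.01, 0, 0, 0, 0]

```text
time_s: 15.35
tcp_pos: [0.5231, -0.0319, 0.0928]
ee_rot: [[0.998, 0.06, 0.0], [0.06, -0.998, -0.0], [0.0, 0.0, -1.0]]
contact_force: [0.9, -0.4, 0.9]
gripper_width: 0.116
grasp_force: 0.0
```

Request:
arm_command:
  commands:
    - [0.01, 0.001, 0, 0, 0]
    - [0.01, 0, 0, 0, 0]

```text
time_s: 15.6
tcp_pos: [0.5241, -0.0319, 0.0928]
ee_rot: [[0.998, 0.06, 0.0], [0.06, -0.998, 0.0], [0.0, -0.0, -1.0]]
contact_force: [0.6, 0.4, -0.7]
gripper_width: 0.115
grasp_force: 0.0
```

Request:
arm_command:
  commands:
    - [0.01, 0.001, 0, 0, 0]
    - [0.01, 0, 0, 0, 0]

```text
time_s: 15.85
tcp_pos: [0.5251, -0.0318, 0.0927]
ee_rot: [[0.998, 0.06, -0.0], [0.06, -0.998, 0.0], [-0.0, -0.0, -1.0]]
contact_force: [-0.4, -0.4, -0.2]
gripper_width: 0.117
grasp_force: 0.0
```

Request:
arm_command:
  commands:
    - [0.01, 0.001, 0, 0, 0]
    - [0.01, 0, 0, 0, 0]

```text
time_s: 16.1
tcp_pos: [0.5261, -0.0318, 0.0927]
ee_rot: [[0.998, 0.06, 0.0], [0.06, -0.998, -0.0], [0.0, 0.0, -1.0]]
contact_force: [0.5, 0.8, -0.5]
gripper_width: 0.12
grasp_force: 0.0
```

```bash
python3 -c "
from h import *
show(['flap_lip'],cams=('scene','wrist'),tag='4')
c=calibration('wrist');print(np.round(-c['R'].T@c['t'],3),np.round(c['R'],2).tolist())
a=cv2.imread('pics/scene_4.png')[180:270,260:380];b=cv2.imread('pics/wrist_4.png')[180:420,160:480]
cv2.imwrite('pics/m4.png',np.hstack([cv2.resize(a,(400,300),interpolation=2),cv2.resize(b,(400,300),interpolation=2)]))"
```

```text
scene flap_lip [(0.83, [0.535, -0.029, 0.109]), (0.25, [0.48, 0.152, -0.001])]
wrist flap_lip [(0.65, [0.528, -0.034, 0.106])]
[ 0.593 -0.027  0.261] [[0.06, -1.0, 0.0], [-0.96, -0.06, 0.26], [-0.26, -0.02, -0.96]]
```

View pics/m4.png

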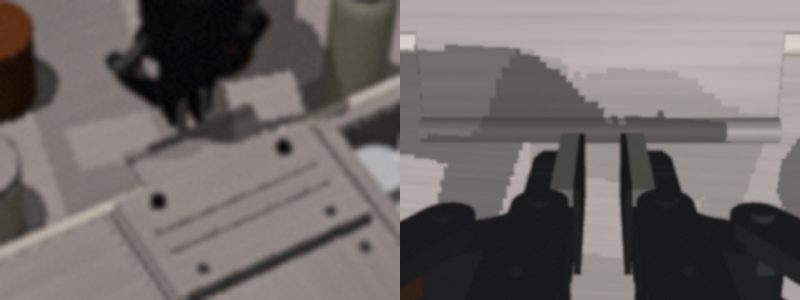

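```bash
python3 -c "
from h import *
c=calibration('wrist');K=c['intrinsics']
def pr(X):
    p=c['R']@np.array(X)+c['t'];u=p[:2]/p[2];u=u*(1+c['k1']*(u@u));q=K[:2,:2]@u+K[:2,2]
    return [round((q[0]-160)*1.25+400),round((q[1]-180)*1.25)]
ax=np.array([.998,.06]);t=np.array([.5261,-.0318])
for z in (.0927,.10,.105,.11,.115,.12,.125,.13):
    print(z,[pr([*(t+d*ax),z]) for d in (0,.004,.008,.011,.0135)])
for x in (.526,.53,.534,.538): print(x,pr([x,-.03,.108]),pr([x,-.03,.112]),pr([x,-.03,.104]))
"
```

```text
0.0927 [[605, 132], [605, 121], [605, 110], [605, 101], [605, 94]]
0.1 [[605, 140], [605, 129], [605, 117], [605, 108], [605, 101]]
0.105 [[605, 146], [605, 135], [605, 123], [605, 114], [605, 106]]
0.11 [[605, 153], [605, 141], [605, 129], [605, 119], [605, 111]]
0.115 [[605, 160], [605, 147], [605, 135], [605, 125], [605, 117]]
0.12 [[605, 167], [605, 154], [605, 141], [605, 132], [605, 123]]
0.125 [[606, 175], [606, 162], [606, 148], [606, 138], [606, 130]]
0.13 [[606, 183], [606, 169], [606, 156], [606, 145], [606, 137]]
0.526 [599, 150] [599, 155] [599, 145]
0.53 [600, 138] [600, 143] [600, 133]
0.534 [601, 126] [601, 131] [601, 122]
0.538 [602, 114] [602, 118] [602, 110]
```

The fingers overlap the roll in the picture and nothing resists, so the real tips sit about 25–30 mm higher than the nominal TCP. That also fits the earlier contact forces. I'll back off, go lower and press again.

Request:
arm_command:
  commands:
    - [0.01, -0.015, 0, -0.002, 0]
    - [0.01, 0, 0, 0.02, 0]
    - [0.01, 0, 0, 0.015, 0]
    - [0.01, 0.004, 0, 0, 0]
    - [0.01, 0.001, 0, 0, 0]
    - [0.01, 0, 0, 0, 0]

```text
time_s: 17.05
tcp_pos: [0.5168, -0.0324, 0.0605]
ee_rot: [[0.998, 0.06, 0.001], [0.06, -0.998, -0.0], [0.001, 0.0, -1.0]]
contact_force: [0.3, -0.5, -0.0]
gripper_width: 0.116
grasp_force: 0.0
```

Request:
arm_command:
  commands:
    - [0.01, 0.001, 0, 0, 0]
    - [0.01, 0.001, 0, 0, 0]
    - [0.01, 0, 0, 0, 0]

```text
time_s: 17.42
tcp_pos: [0.5176, -0.0323, 0.0599]
ee_rot: [[0.998, 0.06, -0.001], [0.06, -0.998, -0.0], [-0.001, 0.0, -1.0]]
contact_force: [-3.5, -0.2, 3.4]
gripper_width: 0.115
grasp_force: 1.8
```

Request:
arm_command:
  commands:
    - [0.01, 0.001, 0, 0, 0]
    - [0.01, 0, 0, 0, 0]

```text
time_s: 17.68
tcp_pos: [0.5176, -0.0323, 0.0598]
ee_rot: [[0.998, 0.06, -0.004], [0.06, -0.998, -0.0], [-0.004, -0.0, -1.0]]
contact_force: [-8.7, -0.1, 6.6]
gripper_width: 0.117
grasp_force: 4.1
```

Request:
arm_command:
  commands:
    - [0.01, 0, 0, -0.002, 0]
    - [0.01, 0, 0, -0.002, 0]
    - [0.01, 0, 0, -0.002, 0]

```text
time_s: 18.05
tcp_pos: [0.5176, -0.0322, 0.0647]
ee_rot: [[0.998, 0.06, -0.003], [0.06, -0.998, -0.0], [-0.003, -0.0, -1.0]]
contact_force: [-5.2, -1.7, -0.6]
gripper_width: 0.119
grasp_force: 2.7
```

Request:
arm_command:
  commands:
    - [0.01, 0, 0, -0.003, 0]
    - [0.01, 0, 0, -0.003, 0]
    - [0.01, 0, 0, 0, 0]

```text
time_s: 18.42
tcp_pos: [0.5179, -0.0322, 0.0711]
ee_rot: [[0.998, 0.06, -0.003], [0.06, -0.998, -0.0], [-0.003, -0.0, -1.0]]
contact_force: [-4.9, -1.4, -0.3]
gripper_width: 0.12
grasp_force: 2.7
```

```bash
python3 -c "
from h import *
show(['flap_lip'],cams=('scene','wrist','top'))
s=manip.get_state();print(s['contact_force'],s['tcp_pos'])"
```

```text
scene flap_lip [(0.63, [0.535, -0.033, 0.12])]
wrist flap_lip [(0.69, [0.526, -0.03, 0.117]), (0.48, [0.473, -0.188, 0.001])]
top flap_lip []
[-4.9973359  -0.61718473 -0.68059735] [ 0.51785188 -0.03220088  0.07089465]
```

Rising with the finger. I'll follow the hinge arc.

Request:
arm_command:
  commands:
    - [0.01, 0.0008, 0, -0.007, 0]
    - [0.01, 0.0011, 0, -0.007, 0]
    - [0.01, 0.0014, 0, -0.007, 0]
    - [0.01, 0.0017, 0, -0.007, 0]
    - [0.01, 0.0021, 0, -0.0067, 0]
    - [0.01, 0, 0, 0, 0]

```text
time_s: 19.48
tcp_pos: [0.5246, -0.0317, 0.1069]
ee_rot: [[0.998, 0.06, -0.004], [0.06, -0.998, 0.0], [-0.004, -0.0, -1.0]]
contact_force: [-9.2, -0.9, 2.4]
gripper_width: 0.119
grasp_force: 5.1
```

Request:
arm_command:
  commands:
    - [0.01, 0.0024, 0, -0.0066, 0]
    - [0.01, 0.0027, 0, -0.0064, 0]
    - [0.01, 0.0031, 0, -0.0063, 0]
    - [0.01, 0.0033, 0, -0.0062, 0]
    - [0.01, 0.0037, 0, -0.0059, 0]
    - [0.01, 0, 0, 0, 0]

```text
time_s: 20.23
tcp_pos: [0.5401, -0.0308, 0.1397]
ee_rot: [[0.998, 0.06, -0.004], [0.06, -0.998, 0.0], [-0.004, -0.0, -1.0]]
contact_force: [-12.7, -0.9, 8.7]
gripper_width: 0.118
grasp_force: 6.6
```

```bash
python3 -c "
from h import *
show(['flap_lip'],cams=('scene','wrist','top'),tag='5')
s=manip.get_state();print(s['contact_force'],s['tcp_pos'])"
```

```text
scene flap_lip [(0.65, [0.554, -0.027, 0.191])]
wrist flap_lip [(0.61, [0.55, -0.031, 0.186])]
top flap_lip [(0.57, [0.479, 0.149, 0.003])]
[-13.30537471  -0.85927366   7.37669231] [ 0.53965115 -0.03078384  0.13907666]
```

Request:
arm_command:
  commands:
    - [0.01, -0.001, 0, -0.001, 0]
    - [0.01, 0, 0, 0, 0]

```text
time_s: 20.78
tcp_pos: [0.5403, -0.0308, 0.1401]
ee_rot: [[0.998, 0.06, 0.0], [0.06, -0.998, 0.0], [0.0, -0.0, -1.0]]
contact_force: [-5.6, -0.3, 2.4]
gripper_width: 0.116
grasp_force: 3.1
```

Request:
arm_command:
  commands:
    - [0.01, 0.0038, 0, -0.0059, 0]
    - [0.01, 0.004, 0, -0.0057, 0]
    - [0.01, 0.0043, 0, -0.0054, 0]
    - [0.01, 0.0046, 0, -0.0053, 0]
    - [0.01, 0.0048, 0, -0.005, 0]
    - [0.01, 0, 0, 0, 0]

```text
time_s: 21.52
tcp_pos: [0.5626, -0.0296, 0.167]
ee_rot: [[0.998, 0.06, 0.002], [0.06, -0.998, 0.0], [0.002, 0.0, -1.0]]
contact_force: [-4.7, 0.3, 2.6]
gripper_width: 0.117
grasp_force: 2.0
```

```bash
python3 -c "
from h import *
show(['flap_lip'],cams=('scene','wrist'))
s=manip.get_state();print(s['contact_force'],s['tcp_pos'])"
```

```text
scene flap_lip [(0.92, [0.578, -0.027, 0.217])]
wrist flap_lip [(0.82, [0.574, -0.028, 0.213])]
[-4.37549168  0.65487154  3.39022362] [ 0.56141758 -0.02959266  0.16592455]
```

Request:
arm_command:
  commands:
    - [0.01, 0.0053, 0, -0.0048, 0]
    - [0.01, 0.0054, 0, -0.0044, 0]
    - [0.01, 0.0057, 0, -0.0042, 0]
    - [0.01, 0.0059, 0, -0.0038, 0]
    - [0.01, 0.0062, 0, -0.0036, 0]
    - [0.01, 0, 0, 0, 0]

```text
time_s: 22.48
tcp_pos: [0.591, -0.0279, 0.187]
ee_rot: [[0.998, 0.06, 0.001], [0.06, -0.998, -0.0], [0.001, 0.0, -1.0]]
contact_force: [-0.8, -0.4, 0.8]
gripper_width: 0.117
grasp_force: 0.5
```

Request:
arm_command:
  commands:
    - [0.01, 0.0061, 0, -0.0031, 0]
    - [0.01, 0.0063, 0, -0.0029, 0]
    - [0.01, 0.0066, 0, -0.0025, 0]
    - [0.01, 0.0067, 0, -0.0022, 0]
    - [0.01, 0, 0, 0, 0]

```text
time_s: 23.1
tcp_pos: [0.6165, -0.0264, 0.1979]
ee_rot: [[0.998, 0.06, 0.001], [0.06, -0.998, -0.0], [0.001, 0.0, -1.0]]
contact_force: [-0.1, 0.0, 0.6]
gripper_width: 0.119
grasp_force: 0.2
```

```bash
python3 -c "
from h import *
show(['flap_lip'],cams=('scene','wrist'),tag='6')
s=manip.get_state();print(s['contact_force'],s['tcp_pos'])
a=cv2.imread('pics/scene_6.png')[130:290,240:440];b=cv2.imread('pics/wrist_6.png')
cv2.imwrite('pics/m6.png',np.hstack([cv2.resize(a,(400,320),interpolation=2),cv2.resize(b,(400,320))]))"
```

```text
scene flap_lip [(0.66, [0.633, -0.023, 0.246]), (0.51, [0.509, 0.472, 0.004])]
wrist flap_lip [(0.83, [0.63, -0.024, 0.242])]
[-0.2872895  -0.31402068 -0.41343522] [ 0.61572047 -0.02637936  0.19757507]
```

View pics/m6.png

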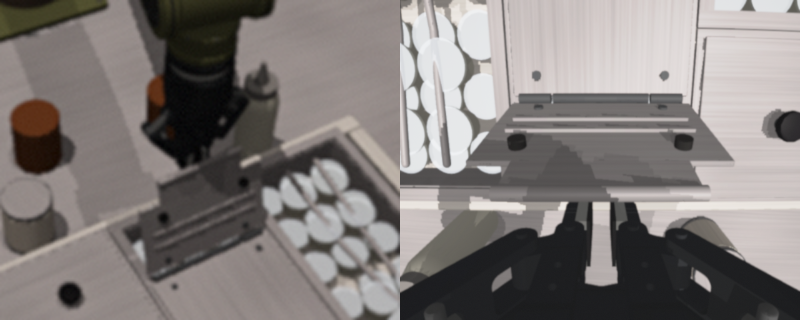

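The flap stands at about 1.3 rad, following the fingers. I'll push on past upright.

Request:
arm_command:
  commands:
    - [0.01, 0.007, 0, -0.0015, 0]
    - [0.01, 0.007, 0, -0.001, 0]
    - [0.01, 0.007, 0, -0.001, 0]
    - [0.01, 0.007, 0, 0, 0]
    - [0.01, 0.007, 0, 0, 0]
    - [0.01, 0.007, 0, 0, 0]
    - [0.01, 0.006, 0, 0, 0]
    - [0.01, 0.005, 0, 0, 0]
    - [0.01, 0.005, 0, 0, 0]
    - [0.01, 0.005, 0, 0, 0]
    - [0.01, 0, 0, 0, 0]
    - [0.01, 0, 0, 0, 0]
    - [0.01, 0, 0, 0, 0]

```text
time_s: 24.92
tcp_pos: [0.6786, -0.0226, 0.2012]
ee_rot: [[0.998, 0.06, 0.0], [0.06, -0.998, 0.0], [0.0, -0.0, -1.0]]
contact_force: [0.3, 0.7, -0.0]
gripper_width: 0.113
grasp_force: 0.0
```

```bash
python3 -c "
from h import *
show(['flap_lip'],cams=('scene','top'),tag='7')
s=manip.get_state();print(s['contact_force'],s['tcp_pos'])"
```

```text
scene flap_lip [(0.68, [0.807, -0.015, 0.127])]
top flap_lip [(0.94, [0.808, -0.012, 0.124]), (0.57, [0.481, 0.151, 0.001])]
[ 0.61063707  0.12282123 -0.36052302] [ 0.67865428 -0.0226026   0.20115174]
```

Request:
arm_command:
  commands:
    - [0.01, -0.02, 0, -0.02, 0]
    - [0.01, -0.04, 0, -0.03, 0]
    - [0.01, -0.05, 0, 0, 0]
    - [0.01, -0.05, 0, 0, 0]
    - [0.01, 0, 0, 0, 0]
    - [0.01, 0, 0, 0, 0]

```text
time_s: 25.88
tcp_pos: [0.5195, -0.0322, 0.2517]
ee_rot: [[0.998, 0.06, 0.002], [0.06, -0.998, -0.0], [0.002, 0.0, -1.0]]
contact_force: [0.2, -0.5, -0.1]
gripper_width: 0.117
grasp_force: 0.0
```

```bash
python3 -c "
from h import *
show(['flap_lip','tin','front_cover','squeeze_bottle'],tag='8')
a=cv2.imread('pics/scene_8.png')[150:390,200:500]
cv2.imwrite('pics/m8.png',cv2.resize(a,(750,600),interpolation=2))"
```

```text
scene flap_lip [(0.92, [0.812, -0.013, 0.12])]
scene tin [(0.95, [0.474, -0.188, 0.0]), (0.83, [0.378, 0.075, 0.002]), (0.59, [0.346, -0.121, 0.0])]
scene front_cover [(0.94, [0.656, -0.198, 0.104]), (0.47, [0.48, 0.152, 0.002])]
scene squeeze_bottle [(0.59, [0.481, 0.151, -0.001])]
top flap_lip [(0.57, [0.807, -0.012, 0.124])]
top tin [(0.94, [0.344, -0.122, -0.001]), (0.93, [0.469, -0.186, -0.002]), (0.56, [0.38, 0.074, 0.003])]
top front_cover [(0.82, [0.655, -0.205, 0.108])]
top squeeze_bottle [(0.53, [0.485, 0.148, -0.001]), (0.3, [0.811, -0.017, 0.123])]
```

View pics/m8.png

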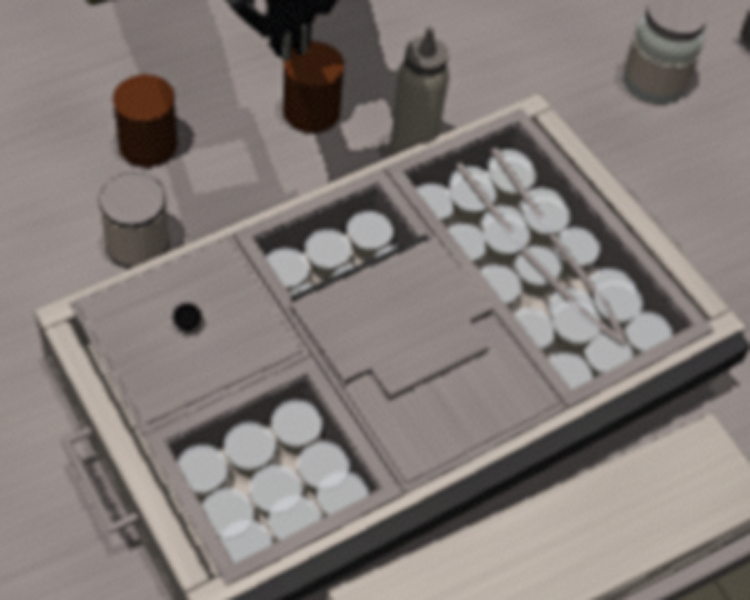

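The flap lies back flat on the rear half at (410,330). The tin stands upright and clear at (135,220), and the cover and bottle have not moved.

```bash
python3 -c "
from station import manip
print(manip.sign_off())"
```

```text
the job is handed in; nothing more can be done
None
```

The job is handed in, with no verdict returned. The tin was slid about 154 mm to the right of the pan's centre line and stands upright. The flap was pushed right over and lies open on the rear half, the small pan's cover and squeeze bottle checked unmoved, and it took about 26 s of the 59 s allowed.

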